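Lock the inspection cover onto an engine case with its quarter-turn cam stud

ROBOT

A 6-joint arm with a two-finger parallel gripper is mounted at the origin on the work surface. World frame = base frame: x ahead of the robot, y to its left, z up, the work surface at z = 0. Lengths are in m, angles in rad, forces in N, time in s.
With the tool pointing down it reaches from about 0.3 to 0.875 m from the base axis. Payload 6.4 kg.
Tool frame: the origin (TCP) lies midway between the tips of the shut fingers; the grasp point (between the pads) lies 19 mm behind it (grasp_offset is the distance from the TCP to the grasp point, in m); z points along the fingers, y is the line along which they close (so a half turn about z gives the same grasp; the last joint's range is limited). The gripper opens to 85 mm and grips with 20 to 120 N. Pads are 22 mm wide; open, the fingers measure 114 mm over their backs; the gripper's body (76 mm by 85 mm) begins 54 mm behind the grasp point. The pads swing forward as they close: fully open they stand 13 mm farther back than shut.
Start: joints at [-1.413, 0.181, 1.607, -0, 1.354, -0.206], TCP at [0.205, -0.537, 0.195] pointing down, gripper open.
Joint ranges: [-2.99, 2.99], [-0.89, 2.07], [0.3, 2.58], [-1.14, 4.28], [0, 2.63], [-3.12, 3.12]. Speed limits (rad/s): [2.57, 2.57, 3.01, 3.14, 3.14, 3.14].

INTERFACE

Orientations are given as a unit quaternion [w, x, y, z].
In Python, from bench import * gives the robot as it stands. The module is installed in compiled form; this text tells all that it offers.
- The arm moves only by the tool servo_tool, never from a script. Its argument "commands" is text: rows parted by semicolons, each of 7 numbers parted by spaces: the turn, a rotation vector about the tool's x, y, z in rad, then the shift along the tool's x, y, z in mm, then the opening, from 0 (shut) to 1 (fully open). In form: wx wy wz dx dy dz claw; .... A call has 1 to 5 rows; each row shifts and turns the commanded pose from where the row before left it, along the tool's axes as they then stand; what a row does not reach is not made up. A row lasts 1/8 s, in which the tool goes at most 62.5 mm and 10.7 degrees, less where a joint would pass 70% of its speed; a pose out of reach is approached as far as the arm can. A call with a gripper value outside its range is refused whole. The fingers move at their own pace and stop on an object; the grip force is fixed at half the most. Time passes only in rows, so rows that do not move let the fingers close. It gives the time, the measured TCP pose, the force, the opening and the grip force at its end, in the units of the state.
- get_obs(): the state, without advancing time (a new reading comes with each control period).
- camera(name): name is "scene" or "side" or "wrist"; returns the picture (420x560x3 uint8, blue, green, red); there is no depth.
- calibration(name): a dict with "fx", "fy", "cx", "cy" (pixels), "k1" (the pictures are not rectified: a ray, as slopes to the right and down, at radius r is drawn at 1 + k1 r^2 times it, then the intrinsics apply), "R" (3x3) and "t" (3): a world point X has camera coordinates R X + t. Camera axes: x right, y down, z forward; pixel columns grow to the right and rows downward; lengths in m; the calibration is good to about 2 mm. A picture is of the moment at which its call begins: read the wrist's pose just before it. calibration takes no time and is no camera call; for the wrist camera it gives the pose at the moment of the call.
- hand_in(): hands the job in; it is judged then, once.
The state is a dict: "time_s": time; "q": joint angles; "dq": joint speeds; "joint_efforts": joint torques, N m; "eef_pos": TCP position; "eef_rot": TCP orientation; "wrist_force": force on the tool from outside, world axes, zero at the start; "torque": the same for the moment, N m; "opening": opening from 0.0 (shut) to 1.0 (fully open); "grasp_force": force on a finger pad.
Only numpy, scipy, OpenCV 4.12 (cv2) and the standard library are available. Lean on these libraries where they do the work, as an engineer would, in place of code of your own. Each camera call takes 0.05 s, during which the arm holds its last target. There are 200 camera calls.

TASK

Pick up the red inspection cover (the yellow wing knob of its cam stud makes a handle) and set it squarely down over the rectangular boss of the engine case. Then, never forcing it against the case with more than 40 N, feel for the slot hidden under the cover, push the stud fully in against its spring and turn it a quarter turn clockwise (seen from above) to lock it, let it spring back into its detent, and let go; leave the other things on the bench where they are.

Things in the scene. Friction and masses are not known exactly. Their poses are not given: they have to be found in the camera images.
- cover: Red cap 102 x 82 mm, 25 mm tall: 5 mm top plate on a 20 mm deep skirt (walls 5 mm, inside 92 x 72 mm), 0.25 kg, lying skirt down. Origin: centre of the skirt's lower edge, z up, x along the long side. A captive stud with a yellow wing knob stands on its centre. Fits over the boss either way round with 1 mm clearance a side; seated, its origin is 55 mm above the bench, the plate on the rim.
- knob (a point): Yellow wing knob of the stud: 36 mm long (x axis) x 14 mm thick (y axis) x 34 mm tall, z up. The point is on the stud's axis, 11 mm below the knob's top; with the stud out 65 mm above the cover's origin, 40 mm above its plate. Pinch it here across the 14 mm. Knob's underside: 17 mm above the plate with the stud out, 2.5 mm fully in. Stud friction 0.04 N m keeps the cover from swinging when carried by the knob.
- bar (a point): Middle of the stud's steel cross bar, under the cover: bar 31 mm long along the knob's x axis, 5 mm thick, at the foot of a 6 mm shank; 57 mm below the knob point, 8 mm above the skirt's lower edge with the stud out. Axes as the knob.
- stud (a joint): How far the stud is pushed in, m: 0 (out) to 0.0145 (hard stop). Spring: 3.6 N to start, 8 N fully in. With the cover seated, the bar meets the receptacle's top face at 0.0015 unless it lies along the slot; from 0.012 it is below the slot and free to turn. Released under the ledge it stays at 0.012; in the detent (locked) it rises to 0.0095.
- stud_turn (a joint): Turn of the stud in the cover, rad, clockwise seen from above positive; 0 with the knob's x parallel to the cover's x. Starts between -0.85 and -0.75; stops at -1.2 and 2.6. Locked it is the slot's angle + 1.57 (+-0.15).
- case: Aluminium engine case, fixed: block 170 x 140 x 40 mm with a hollow rectangular boss 90 x 70 mm on its centre, walls 10 mm, rim 75 mm above the bench, its outer edge rounded 4 mm. Origin: centre of its underside, x along the 170 mm and 90 mm sides, z up. Carries the receptacle inside the boss.
- slot_mouth (a point): Centre of the brass receptacle's top face, 16 mm below the boss's rim, 59 mm above the bench; axes as the case. The slot is 9 mm wide, roughly along the case's x, but in truth up to 0.65 rad off either way: not measured, seen only before the cover is on, else felt (the bar enters within about 0.1 rad). Below it the bar turns only clockwise, 90 degrees to a firm stop, under a 2.5 mm detent.
- piston: Aluminium piston, 60 mm across, 50 mm tall; a bystander, leave it alone. Origin: its underside's centre.
- bearing: Steel bearing ring, 52 mm across, 15 mm tall; a bystander, leave it alone. Origin: its underside's centre.
- wrench: Steel spanner lying flat; a bystander, leave it alone. Origin: its underside's centre.
- driver: Screwdriver with a red handle, lying; a bystander, leave it alone. Origin: its underside's centre.
- spraycan: Blue can with a white band, 66 mm across, 180 mm tall, standing; a bystander, leave it alone. Origin: its underside's centre.
- flywheel: Dark steel flywheel ring, 110 mm across, 22 mm tall; a bystander, leave it alone. Origin: its underside's centre.
- bolt: Steel bolt standing upright, 50 mm tall; a bystander, leave it alone. Origin: its underside's centre.
Not all that is in view belongs to the job. Of the things that look like the cover, the largest one is meant.

How it is judged:
By the outcome, as a careful person would: the job done as asked, in the order asked, and still so for the second after the job is handed in, with the robot touching nothing.
It also fails if it takes over 72 s, if anything falls off the work surface, if the arm or the gripper's body presses on something with over 40 N, if the wrist force passes 120 N, or if a joint passes its speed limit or range.

## Working session

There is one attempt and no reset: what is moved stays moved. The work goes in short steps, Python scripts to look and compute and a tool call to move; the robot and the scene stay as the last step left them, time stands still between calls to the robot, and variables do not carry over. Pictures are saved under pics/ and viewed, at most 10 in all, crops included, and the job is handed in when it is done.

Besides the shell and the picture viewer there is one more tool, called after ">>>" by a JSON object that holds its "api" and its "payload", one argument or row to a line. servo_tool: Moves the arm, as the interface text tells. Its arguments: {"type":"object","properties":{"commands":{"type":"string"}},"required":["commands"]}

```bash
mkdir -p pics
python3 - <<'E'
from bench import *
import cv2,numpy as np
a=camera("scene");b=camera("side");c=camera("wrist")
for n,i in zip(("scene","side","wrist"),(a,b,c)):
    cv2.imwrite(f"pics/{n}0.png",i)
    k=calibration(n);print(n,k["fx"],k["k1"],np.round(-k["R"].T@k["t"],3),np.round(k["R"],2).tolist())
cv2.imwrite("pics/m0.png",cv2.resize(np.vstack([np.hstack([a,b]),np.hstack([c,c*0])]),(800,600)))
E
```

```text
scene 433.3622163929101 -0.0076235256951515265 [1.07  0.357 1.046] [[-0.57, 0.82, 0.02], [0.68, 0.48, -0.55], [-0.46, -0.31, -0.83]]
side 452.42577280921756 -0.08764387918978919 [0.168 0.783 0.705] [[-0.9, -0.44, 0.02], [-0.27, 0.5, -0.82], [0.35, -0.75, -0.57]]
wrist 295.2513425588918 0.018477725049886335 [ 0.27  -0.512  0.372] [[0.36, -0.93, -0.0], [-0.9, -0.34, 0.28], [-0.26, -0.1, -0.96]]
```

View pics/m0.png

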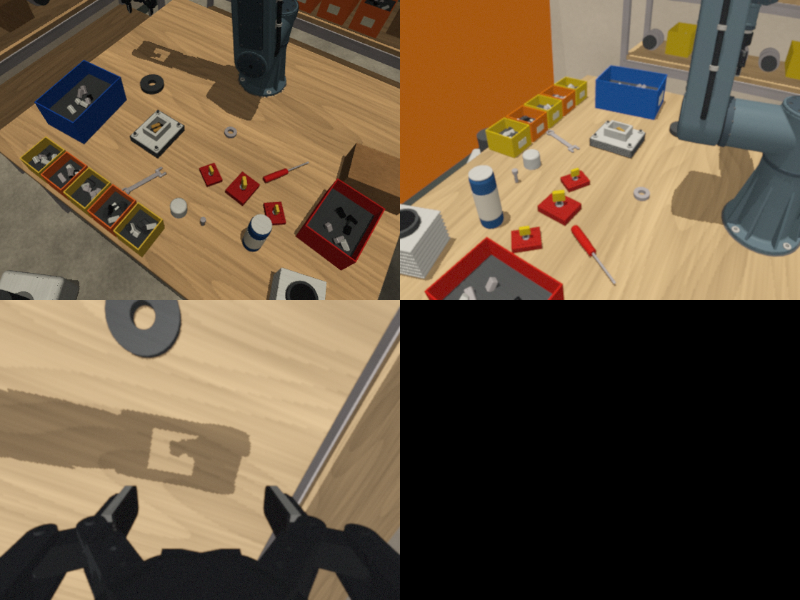

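The picture shows three red covers with yellow knobs. In scene pixels (montage × 1.4) they are at about (294,245), (339,262) and (384,297). The case is at about (220,184). The middle cover looks largest, so I'll measure all three.

```bash
cat > h.py <<'E'
from bench import *
import cv2,numpy as np
def und(k,uv):
    uv=np.atleast_2d(np.float64(uv));p=(uv-[k["cx"],k["cy"]])/[k["fx"],k["fy"]];q=p.copy()
    for _ in range(10): q=p/(1+k["k1"]*(q**2).sum(1,keepdims=True))
    return q
def plane(k,uv,z):
    q=und(k,uv);d=np.c_[q,np.ones(len(q))]@k["R"];C=-k["R"].T@k["t"]
    return C+d*((z-C[2])/d[:,2])[:,None]
def proj(k,X):
    c=np.atleast_2d(X)@k["R"].T+k["t"];p=c[:,:2]/c[:,2:];p=p*(1+k["k1"]*(p**2).sum(1,keepdims=True))
    return p*[k["fx"],k["fy"]]+[k["cx"],k["cy"]]
def blobs(im,lo,hi,amin=150):
    h=cv2.cvtColor(im,cv2.COLOR_BGR2HSV);h[...,0]=(h[...,0].astype(int)+20)%180
    m=cv2.inRange(h,lo,hi);m=cv2.morphologyEx(m,cv2.MORPH_OPEN,np.ones((3,3)))
    cs,_=cv2.findContours(m,cv2.RETR_EXTERNAL,cv2.CHAIN_APPROX_NONE)
    return [c for c in cs if cv2.contourArea(c)>amin]
RED=((8,140,60),(28,255,255));YEL=((38,120,80),(58,255,255))
E
python3 - <<'E'
from h import *
k=calibration("scene");im=cv2.imread("pics/scene0.png")
for n,(lo,hi),z,a in(("red",RED,.025,200),("yel",YEL,.06,30)):
    for c in blobs(im,lo,hi,a):
        u=c[:,0].mean(0)
        if not(250<u[0]<430 and 200<u[1]<330):continue
        P=plane(k,c[:,0],z)[:,:2].astype(np.float32)
        r=cv2.minAreaRect(P*1000);print(n,u.round(),np.round(r[0]),np.round(r[1]),round(r[2],1))
crop=cv2.resize(im[220:320,270:410],None,fx=4,fy=4,interpolation=2)
cr2=cv2.resize(im[140:225,170:270],None,fx=2.4,fy=2.4,interpolation=2)
o=np.zeros((600,560,3),np.uint8);o[:400]=crop;o[400:600,:240]=cr2[:200]
cv2.imwrite("pics/c1.png",o)
print(plane(k,[[220,175]],.075))
E
```

```text
red [385. 297.] [581. 360.] [82. 63.] 39.9
red [339. 261.] [562. 218.] [ 84. 109.] 83.5
red [385. 245.] [444. 294.] [ 27. 107.] 58.1
red [295. 243.] [583.  93.] [84. 65.] 55.7
yel [388. 292.] [579. 360.] [28. 11.] 37.6
yel [342. 255.] [557. 219.] [48. 15.] 34.7
yel [296. 237.] [581.  93.] [32. 11.] 53.2
[[ 0.54619174 -0.186109    0.075     ]]
```

View pics/c1.png

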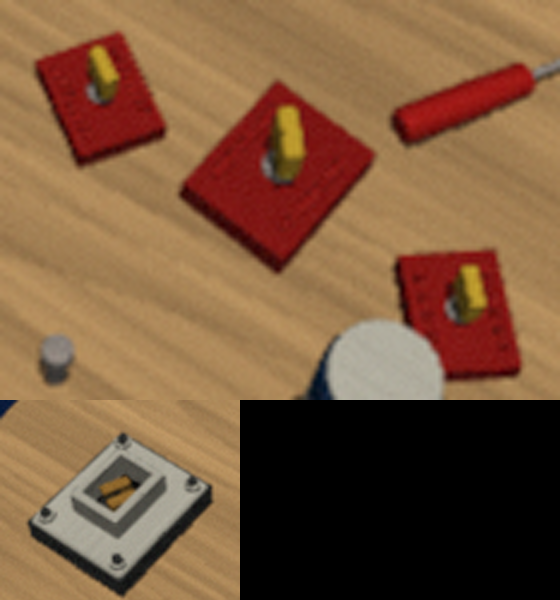

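The cover meant is the middle one at scene (339,261). It measures about 84x109 mm including its visible sides, while the other two are about 82x63. Next I'll look at the slot from above the case, since it's on the way.

```bash
cat >> h.py <<'E'
from scipy.spatial.transform import Rotation as Ro
def state():
    o=get_obs();w=o["eef_rot"];R=Ro.from_quat([w[1],w[2],w[3],w[0]]).as_matrix();return o,R
def delta(xyz,yaw=None):
    "yaw: world angle of tool x, deg. prints wz turn first, then shift in the turned axes, mm; level tool"
    o,R=state();T=R
    if yaw is not None:
        c,s=np.cos(np.radians(yaw)),np.sin(np.radians(yaw));T=np.array([[c,s,0],[s,-c,0],[0,0,-1.]])
    rv=Ro.from_matrix(R.T@T).as_rotvec();d=np.array(xyz)-o["eef_pos"]
    print("t",round(o["time_s"],2),"q",np.round(o["q"],2),"yaw",round(np.degrees(np.arctan2(R[1,0],R[0,0])),1),"tilt",np.round(R[:,2],3))
    print("rot",rv.round(3),"shift_before",(R.T@d*1000).round(1),"shift_after",(T.T@d*1000).round(1))
E
python3 - <<'E'
from h import *
delta([.546,-.186,.2]);delta([.546,-.186,.2],0)
E
```

```text
t 0.15 q [-1.41  0.18  1.61 -0.    1.35 -0.21] yaw 20.8 tilt [-0.     0.001 -1.   ]
rot [0. 0. 0.] shift_before [ 444.  -206.4   -5.4] shift_after [ 444.  -206.4   -5.4]
t 0.15 q [-1.41  0.18  1.61 -0.    1.35 -0.21] yaw 20.8 tilt [-0.     0.001 -1.   ]
rot [-0.001 -0.     0.364] shift_before [ 444.  -206.4   -5.4] shift_after [ 341.5 -350.9   -5.8]
```

>>> {"api": "servo_tool", "payload": {
  "commands": "0 0 0 49 -23 0 1;0 0 0 49 -23 0 1;0 0 0 49 -23 0 1;0 0 0 49 -23 0 1;0 0 0 49 -23 0 1"
}}

```text
time_s: 0.78
eef_pos: [0.3936, -0.3412, 0.1947]
eef_rot: [-0.0, 0.984, 0.181, 0.0]
wrist_force: [0.1, -1.0, 0.1]
opening: 1.001
grasp_force: 0.0
```

>>> {"api": "servo_tool", "payload": {
  "commands": "0 0 0 49 -23 0 1;0 0 0 49 -23 0 1;0 0 0 49 -23 0 1;0 0 0 49 -23 0 1;0 0 0 0 0 0 1"
}}

```text
time_s: 1.4
eef_pos: [0.5448, -0.1838, 0.1945]
eef_rot: [-0.0, 0.983, 0.183, 0.0]
wrist_force: [-1.1, -0.7, 0.6]
opening: 1.002
grasp_force: 0.0
```

Run:
```python
from h import *
delta([.546,-.186,.2])
k=calibration("wrist");im=camera("wrist");cv2.imwrite("pics/w2.png",im)
print(proj(k,[.546,-.186,.075]))
```

```text
t 1.4 q [-0.53  0.18  1.61  0.    1.35  0.67] yaw 21.1 tilt [-0.     0.001 -1.   ]
rot [0. 0. 0.] shift_before [ 0.3  2.5 -5.5] shift_after [ 0.3  2.5 -5.5]
[[284.01990165 197.07644513]]
```

View pics/w2.png

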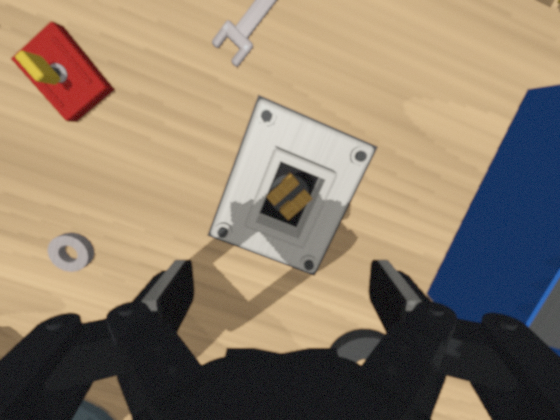

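The wrist view shows the case with corners at about (259,96), (376,147), (314,273) and (209,236). The brass receptacle is at (289,197) with a dark slot across it.

```bash
cat > m.py <<'E'
from h import *
k=calibration("wrist");im=cv2.imread("pics/w2.png")
g=cv2.cornerSubPix(cv2.cvtColor(im,cv2.COLOR_BGR2GRAY),np.float32([[259,96],[376,147],[314,273],[209,236]]).reshape(-1,1,2),(5,5),(-1,-1),(3,50,.01))[:,0]
P=plane(k,g,.04)[:,:2]*1000;print("block",g.round(1).tolist(),P.round(1).tolist(),P.mean(0).round(1))
L=[np.linalg.norm(P[i]-P[(i+1)%4]) for i in range(4)];print("sides",np.round(L,1))
for i,j in((0,1),(3,2),(0,3),(1,2)):
    d=P[j]-P[i];print("edge",i,j,np.degrees(np.arctan2(d[1],d[0])).round(1))
s=cv2.resize(im[140:260,220:360],None,fx=5,fy=5,interpolation=2)
cv2.imwrite("pics/c2.png",s)
h=cv2.cvtColor(im,cv2.COLOR_BGR2HSV);m=cv2.inRange(h,(8,90,50),(28,255,255));r=m*0;r[165:228,258:325]=1;m=m*r
cs,_=cv2.findContours(m,cv2.RETR_EXTERNAL,cv2.CHAIN_APPROX_NONE)
for c in cs:
    if len(c)<12:continue
    Q=plane(k,c[:,0],.059)[:,:2].astype(np.float32)*1000;print("brass",c[:,0].mean(0).round(),cv2.minAreaRect(Q))
E
python3 m.py
```

```text
block [[259.6000061035156, 96.4000015258789], [374.70001220703125, 147.5], [313.70001220703125, 274.3999938964844], [209.0, 236.0]] [[629.0, -127.8], [625.0, -263.6], [458.4, -261.1], [460.4, -124.4]] [ 543.2 -194.2]
sides [135.9 166.6 136.7 168.7]
edge 0 1 -91.7
edge 3 2 -90.8
edge 0 3 178.8
edge 1 2 179.1
brass [295. 205.] ((538.3568725585938, -203.4613800048828), (18.549314498901367, 38.537132263183594), 61.879207611083984)
brass [282. 189.] ((548.4209594726562, -184.11505126953125), (16.124778747558594, 38.62104415893555), 66.31585693359375)
```

```bash
ls -la pics/c2.png
```

```text
-rw-r--r-- 1 agent agent 354878 Dec  1 16:29 pics/c2.png
```

View pics/c2.png

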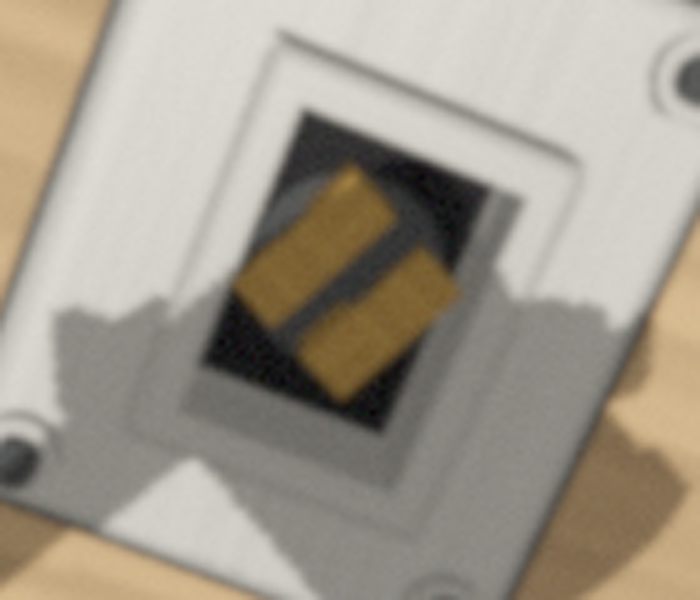

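Case: centre (543,-194) mm, yaw about -1.1°. Slot: about -27.5° in world, which is +0.46 rad clockwise of the case's x. To keep the last joint in range I'll grip with the tool flipped (yaw about 219°). Next I go over the cover and look.

>>> {"api": "servo_tool", "payload": {
  "commands": "0 0 0 23 -53 0 1;0 0 0 23 -53 0 1;0 0 0 23 -53 0 1;0 0 0 23 -53 0 1;0 0 0 23 -53 0 1"
}}

```text
time_s: 2.08
eef_pos: [0.556, 0.1018, 0.1949]
eef_rot: [0.0, 0.984, 0.18, -0.0]
wrist_force: [0.5, -0.1, -0.4]
opening: 0.995
grasp_force: 0.0
```

>>> {"api": "servo_tool", "payload": {
  "commands": "0 0 0 23 -53 0 1;0 0 0 23 -53 0 1;0 0 0 0 0 0 1"
}}

```text
time_s: 2.45
eef_pos: [0.5609, 0.2194, 0.1946]
eef_rot: [-0.0, 0.983, 0.183, -0.0]
wrist_force: [-0.5, -0.2, 0.1]
opening: 0.996
grasp_force: 0.0
```

Run:
```python
from h import *
print("can",plane(calibration("scene"),[[366,312]],.18))
delta([.562,.218,.2],219)
k=calibration("wrist");im=camera("wrist");cv2.imwrite("pics/w3.png",im)
for n,(lo,hi),z,a in(("red",RED,.025,2000),("yel",YEL,.076,100)):
    for c in blobs(im,lo,hi,a):
        u=c[:,0].mean(0)
        P=plane(k,c[:,0],z)[:,:2].astype(np.float32)
        r=cv2.minAreaRect(P*1000);print(n,u.round(),np.round(r[0],1),np.round(r[1]),round(r[2],1))
```

```text
can [[0.70385777 0.34189106 0.18      ]]
t 2.45 q [0.18 0.24 1.54 0.   1.37 1.38] yaw 21.0 tilt [-0.  0. -1.]
rot [0.000e+00 1.000e-03 2.828e+00] shift_before [ 0.5  1.7 -5.4] shift_after [ 0.  -1.7 -5.4]
red [383. 212.] [576.8  94.1] [80. 61.] 56.4
red [283. 190.] [556.5 216.1] [ 80. 100.] 83.4
red [176. 133.] [575.3 353. ] [76. 64.] 39.1
red [ 36. 142.] [481.5 481. ] [273. 104.] 5.9
yel [392. 220.] [579.4 102.4] [34. 12.] 57.6
yel [283. 200.] [558.3 217.2] [39. 15.] 38.7
yel [165. 135.] [578.5 347. ] [26. 17.] 38.8
yel [539.   7.] [796.8  75. ] [10. 47.] 0.8
```

View pics/w3.png

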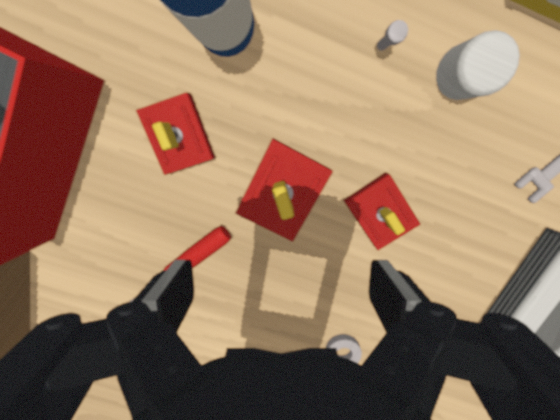

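The picture shows the target cover at (283,190) with its knob at (283,200). That puts the cover at about (557,217) mm with yaw -6.6°, and the knob along 38.7°. Now I flip the tool while descending to hover.

>>> {"api": "servo_tool", "payload": {
  "commands": "0 0 -0.182 0 0 4 1;0 0 -0.182 0 0 4 1;0 0 -0.182 0 0 4 1;0 0 -0.182 0 0 4 1;0 0 -0.182 0 0 4 1"
}}

```text
time_s: 3.12
eef_pos: [0.5618, 0.2142, 0.1746]
eef_rot: [0.0, 0.803, 0.596, -0.0]
wrist_force: [0.4, 0.8, 0.7]
opening: 1.003
grasp_force: 0.0
```

>>> {"api": "servo_tool", "payload": {
  "commands": "0 0 -0.182 0 0 4 1;0 0 -0.182 0 0 4 1;0 0 -0.182 0 0 4 1;0 0 -0.182 0 0 4 1;0 0 -0.182 0 0 4 1"
}}

```text
time_s: 3.75
eef_pos: [0.5618, 0.2142, 0.1546]
eef_rot: [0.0, 0.46, 0.888, -0.0]
wrist_force: [0.2, 1.0, 0.2]
opening: 0.996
grasp_force: 0.0
```

>>> {"api": "servo_tool", "payload": {
  "commands": "0 0 -0.182 0 0 4 1;0 0 -0.182 0 0 4 1;0 0 -0.182 0 0 4 1;0 0 -0.182 0 0 4 1;0 0 -0.182 0 0 4 1"
}}

```text
time_s: 4.38
eef_pos: [0.5619, 0.2142, 0.1347]
eef_rot: [-0.0, 0.022, 1.0, -0.0]
wrist_force: [-0.7, -0.3, 0.6]
opening: 1.002
grasp_force: 0.0
```

>>> {"api": "servo_tool", "payload": {
  "commands": "0 0 -0.182 0 0 4 1;0 0 -0.182 0 0 4 1;0 0 -0.182 0 0 4 1;0 0 -0.182 0 0 4 1;0 0 0 0 0 0 1"
}}

```text
time_s: 5.0
eef_pos: [0.5615, 0.2146, 0.1185]
eef_rot: [-0.001, -0.332, 0.943, -0.0]
wrist_force: [0.1, -0.2, 0.3]
opening: 1.002
grasp_force: 0.0
```

Run:
```python
from h import *
k=calibration("wrist");im=camera("wrist");cv2.imwrite("pics/w4.png",im)
for n,(lo,hi),z,a in(("red",RED,.025,2000),("yel",YEL,.076,100)):
    for c in blobs(im,lo,hi,a):
        u=c[:,0].mean(0)
        P=plane(k,c[:,0],z)[:,:2].astype(np.float32)
        r=cv2.minAreaRect(P*1000);print(n,u.round(),np.round(r[0],1),np.round(r[1]),round(r[2],1))
delta([.557,.217,.046],218.7)
```

```text
red [372. 280.] [569.4 348.6] [81. 63.] 39.0
red [525. 302.] [504.1 471.6] [135. 102.] 52.5
red [287. 195.] [554.6 215.6] [ 81. 100.] 83.4
red [431. 148.] [437.8 287.4] [ 25. 102.] 57.9
red [165. 125.] [570.6  92.5] [75. 64.] 56.4
yel [  8. 316.] [773.7  94.3] [62. 23.] 24.8
yel [287. 210.] [552.3 214.3] [40. 13.] 38.6
yel [149. 127.] [565.5  98.3] [26. 17.] 56.2
t 5.05 q [ 0.17  0.31  1.6  -0.    1.22 -2.08] yaw -141.4 tilt [-0.001 -0.001 -1.   ]
rot [-0.    -0.001 -0.001] shift_before [ 2.4  4.5 72.8] shift_after [ 2.4  4.5 72.8]
```

View pics/w4.png

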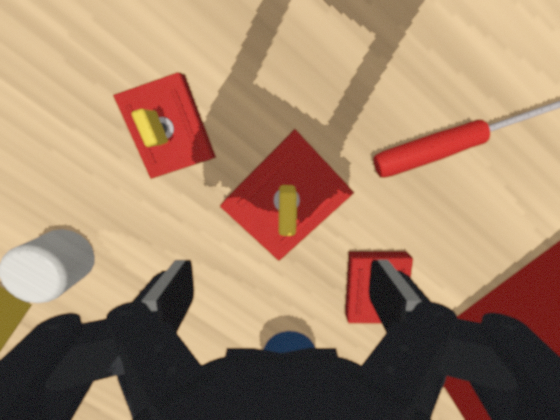

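Knob and cover centre are at about (555.4,216) mm, and the yaw is right. I descend on the knob.

>>> {"api": "servo_tool", "payload": {
  "commands": "0 0 0 4 5 0 1;0 0 0 0 0 35 1;0 0 0 0 0 30 1;0 0 0 0 0 7.5 1;0 0 0 0 0 0 0"
}}

```text
time_s: 5.68
eef_pos: [0.5552, 0.2183, 0.0466]
eef_rot: [-0.0, -0.333, 0.943, -0.0]
wrist_force: [-0.6, 0.6, -0.2]
opening: 0.819
grasp_force: 0.0
```

>>> {"api": "servo_tool", "payload": {
  "commands": "0 0 0 0 0 0 0;0 0 0 0 0 0 0;0 0 0 0 0 0 0;0 0 0 0 0 0 0;0 0 0 0 0 0 0"
}}

```text
time_s: 6.3
eef_pos: [0.5553, 0.2184, 0.0464]
eef_rot: [0.0, -0.334, 0.943, -0.0]
wrist_force: [0.2, 0.9, -0.5]
opening: -0.001
grasp_force: 0.0
```

Run:
```python
from h import *
delta([.557,.217,.046]);o=get_obs();print(o["opening"],o["grasp_force"],o["wrist_force"],o["eef_pos"])
```

```text
t 6.3 q [ 0.18  0.4   1.66 -0.    1.09 -2.08] yaw -141.0 tilt [ 0. -0. -1.]
rot [0. 0. 0.] shift_before [-0.5 -2.2  0.4] shift_after [-0.5 -2.2  0.4]
-0.0006175595696485483 0.0 [ 0.17996498  0.93691415 -0.49840302] [0.5552939  0.21839076 0.04644643]
```

The gripper shut on nothing. I'll look.

Run:
```python
from h import *
a=camera("wrist");b=camera("side");s=camera("scene")
k=calibration("side");u=proj(k,[.555,.217,.05])[0].astype(int);ks=calibration("scene");v=proj(ks,[.555,.217,.05])[0].astype(int);print(u,v)
f=lambda i,u:cv2.resize(i[max(0,u[1]-55):u[1]+55,max(0,u[0]-75):u[0]+75],(400,293),interpolation=2)
cv2.imwrite("pics/w5.png",np.vstack([np.hstack([f(b,u),f(s,v)]),np.hstack([cv2.resize(a,(400,300)),np.zeros((300,400,3),np.uint8)])]))
```

```text
[222 278] [341 256]
```

View pics/w5.png

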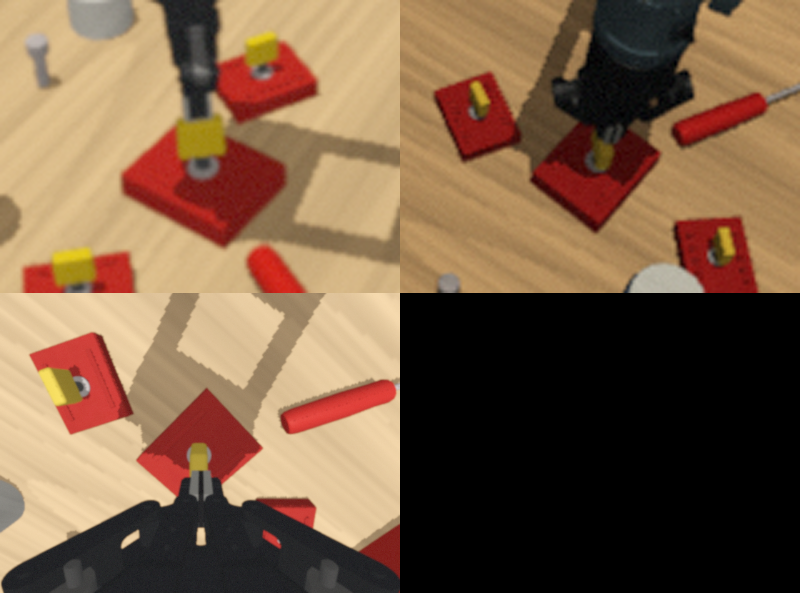

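Run:
```python
from h import *
o,R=state();p=np.array(o["eef_pos"]);print(p,o["opening"])
for n in("wrist","side","scene"):
    k=calibration(n)
    print(n,[proj(k,p-R[:,2]*d)[0].round().tolist() for d in(0,.019,.03,.06)],"knobtop",proj(k,[.5553,.216,.076])[0].round(),"plate",proj(k,[.5553,.216,.025])[0].round())
```

```text
[0.55523072 0.21835681 0.04631656] -0.0011576754834560356
wrist [[280.0, 240.0], [280.0, 252.0], [280.0, 260.0], [280.0, 289.0]] knobtop [277. 257.] plate [278. 227.]
side [[222.0, 280.0], [222.0, 273.0], [221.0, 269.0], [221.0, 258.0]] knobtop [222. 268.] plate [223. 286.]
scene [[342.0, 257.0], [343.0, 254.0], [343.0, 252.0], [345.0, 246.0]] knobtop [342. 251.] plate [340. 260.]
```

Run:
```python
from h import *
a=camera("wrist");b=camera("side")
cv2.imwrite("pics/w6.png",np.hstack([cv2.resize(a[190:340,230:330],(400,600),interpolation=2),cv2.resize(b[225:300,197:247],(400,600),interpolation=2)]))
```

```text
(no output)
```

View pics/w6.png

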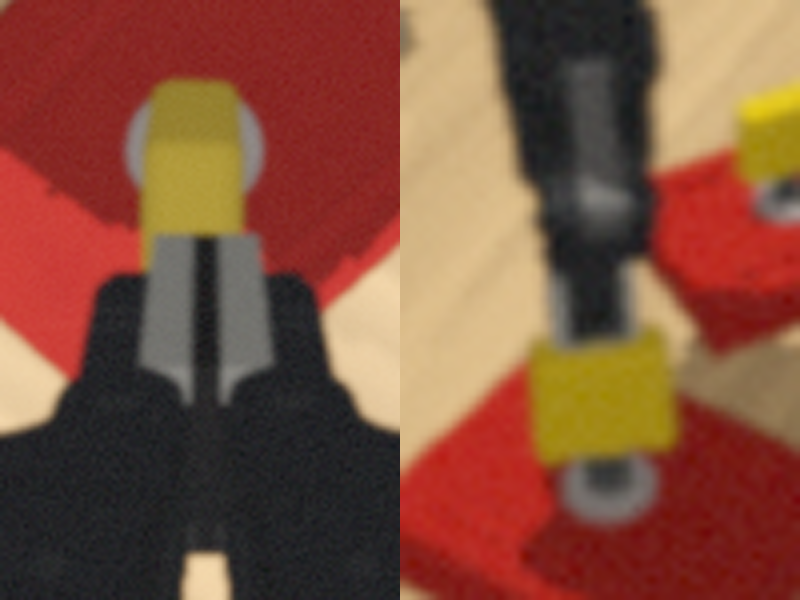

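The enlarged view shows the shut pads just above the knob's top. The visible tips are near z≈76 mm, not 46, with no contact force, so the real tips sit about 30 mm behind the reported TCP. I'll confirm that with numbers.

Run:
```python
from h import *
o,R=state();p=np.array(o["eef_pos"]);k=calibration("wrist");s=calibration("side")
for d in(0,.01,.02,.03,.04):
    print(d,proj(k,p-R[:,2]*d+R[:,0]*.011)[0].round(1),proj(s,p-R[:,2]*d+R[:,1]*.006)[0].round(1), "px/14mm", (proj(k,p-R[:,2]*d+R[:,1]*.007)[0]-proj(k,p-R[:,2]*d-R[:,1]*.007)[0]).round(1))
print(o["joint_efforts"].round(2) if hasattr(o["joint_efforts"],"round") else o["joint_efforts"])
```

```text
0 [280.2 223.3] [222.4 281.7] px/14mm [21.8  0. ]
0.01 [280.2 228.6] [222.2 278.2] px/14mm [22.9  0. ]
0.02 [280.1 234.4] [221.9 274.6] px/14mm [24.2  0. ]
0.03 [280.1 241. ] [221.7 271. ] px/14mm [25.7  0. ]
0.04 [280.  248.4] [221.4 267.3] px/14mm [27.3  0. ]
[ -0.   -50.25 -30.17  -0.     0.     0.  ]
```

Both views put the tips about 35–40 mm behind the reported TCP. I'll calibrate by touch: lower the shut fingers lightly onto the knob top (z = 76 mm, and the spring is soft).

>>> {"api": "servo_tool", "payload": {
  "commands": "0 0 0 0 0 2 0;0 0 0 0 0 2 0"
}}

```text
time_s: 6.8
eef_pos: [0.5552, 0.2183, 0.0422]
eef_rot: [-0.0, -0.334, 0.943, 0.0]
wrist_force: [0.3, -0.2, -0.1]
opening: 0.004
grasp_force: 0.0
```

>>> {"api": "servo_tool", "payload": {
  "commands": "0 0 0 0 0 2 0;0 0 0 0 0 2 0"
}}

```text
time_s: 7.05
eef_pos: [0.5552, 0.2184, 0.0384]
eef_rot: [-0.0, -0.334, 0.943, 0.0]
wrist_force: [-2.4, -0.5, 3.7]
opening: -0.004
grasp_force: 1.7
```

>>> {"api": "servo_tool", "payload": {
  "commands": "0 0 0 0 0 2 0;0 0 0 0 0 0 0"
}}

```text
time_s: 7.3
eef_pos: [0.5553, 0.2184, 0.0365]
eef_rot: [-0.0, -0.334, 0.943, 0.0]
wrist_force: [-2.0, -1.2, 4.5]
opening: 0.007
grasp_force: 2.0
```

Contact came at a reported z of about 39.5 mm, so the real tips are about 36.5 mm behind the reported TCP. I back off, open, and go 27–28 mm lower to grasp.

>>> {"api": "servo_tool", "payload": {
  "commands": "0 0 0 0 0 -6 0;0 0 0 1 -1.5 0 1;0 0 0 0 0 0 1;0 0 0 0 0 0 1;0 0 0 0 0 0 1"
}}

```text
time_s: 7.92
eef_pos: [0.5553, 0.2166, 0.0422]
eef_rot: [-0.0, -0.334, 0.943, 0.0]
wrist_force: [-0.3, -0.5, -0.6]
opening: 0.843
grasp_force: 0.0
```

>>> {"api": "servo_tool", "payload": {
  "commands": "0 0 0 0 0 0 1;0 0 0 0 0 12 1;0 0 0 0 0 12 1;0 0 0 0 0 8 1;0 0 0 0 0 0 1"
}}

```text
time_s: 8.55
eef_pos: [0.5545, 0.2164, 0.009]
eef_rot: [-0.001, -0.334, 0.943, 0.0]
wrist_force: [0.1, -0.3, 0.5]
opening: 1.002
grasp_force: 0.0
```

>>> {"api": "servo_tool", "payload": {
  "commands": "0 0 0 0 0 0 0;0 0 0 0 0 0 0;0 0 0 0 0 0 0;0 0 0 0 0 0 0;0 0 0 0 0 0 0"
}}

```text
time_s: 9.18
eef_pos: [0.5557, 0.2166, 0.0108]
eef_rot: [0.0, -0.334, 0.943, -0.0]
wrist_force: [-0.6, -0.2, 3.1]
opening: 0.152
grasp_force: 61.1
```

>>> {"api": "servo_tool", "payload": {
  "commands": "0 0 0 0 0 0 0;0 0 0 0 0 0 0"
}}

```text
time_s: 9.43
eef_pos: [0.5557, 0.2166, 0.0106]
eef_rot: [0.0, -0.334, 0.943, -0.0]
wrist_force: [-0.0, -0.2, 3.6]
opening: 0.154
grasp_force: 61.1
```

Gripped at 61 N. I lift, turn 5.5° and carry it to above the boss.

>>> {"api": "servo_tool", "payload": {
  "commands": "0 0 0 0 0 -10 0;0 0 0 0 0 -25 0;0 0 0 0 0 -40 0;0 0 -0.048 0 0 -35 0;0 0 -0.048 0 0 -10 0"
}}

```text
time_s: 10.05
eef_pos: [0.5569, 0.2169, 0.1334]
eef_rot: [0.002, -0.379, 0.925, -0.0]
wrist_force: [-0.2, 0.7, -3.3]
opening: 0.15
grasp_force: 60.4
```

>>> {"api": "servo_tool", "payload": {
  "commands": "0 0 0 20 -20 0 0;0 0 0 35 -33 0 0;0 0 0 40 -38 0 0;0 0 0 40 -38 0 0;0 0 0 40 -38 0 0"
}}

```text
time_s: 10.68
eef_pos: [0.5469, -0.0267, 0.1303]
eef_rot: [-0.0, -0.379, 0.926, 0.0]
wrist_force: [1.3, -0.2, -1.6]
opening: 0.151
grasp_force: 60.2
```

>>> {"api": "servo_tool", "payload": {
  "commands": "0 0 0 40 -38 0 0;0 0 0 40 -38 0 0;0 0 0 27 -25 0 0;0 0 0 15 -15 0 0;0 0 0 0 0 0 0"
}}

```text
time_s: 11.3
eef_pos: [0.5416, -0.1942, 0.1302]
eef_rot: [-0.0, -0.378, 0.926, 0.0]
wrist_force: [0.6, 1.3, -3.4]
opening: 0.152
grasp_force: 60.3
```

Run:
```python
from h import *
delta([.5424,-.1937,.13],-135.5)
k=calibration("wrist");im=camera("wrist");s=camera("side");c=camera("scene")
z=.145
for q in blobs(im,*RED,2000):
    P=plane(k,q[:,0],z)[:,:2].astype(np.float32);r=cv2.minAreaRect(P*1000);print(q[:,0].mean(0).round(),np.round(r[0],1),np.round(r[1]),round(r[2],1))
u=proj(calibration("side"),[.543,-.194,.1])[0].astype(int);v=proj(calibration("scene"),[.543,-.194,.1])[0].astype(int)
f=lambda i,u:cv2.resize(i[max(0,u[1]-60):u[1]+50,max(0,u[0]-75):u[0]+75],(400,293),interpolation=2)
cv2.imwrite("pics/w7.png",np.vstack([np.hstack([f(s,u),f(c,v)]),np.hstack([cv2.resize(im,(400,300)),np.zeros((300,400,3),np.uint8)])]))
```

```text
t 11.3 q [-0.55  0.25  1.67  0.    1.23 -2.9 ] yaw -135.6 tilt [-0.  0. -1.]
rot [ 0.001  0.    -0.002] shift_before [-0.9 -0.2  0.2] shift_after [-0.9 -0.2  0.2]
[281. 229.] [ 540.1 -195.4] [80. 99.] 88.9
```

View pics/w7.png

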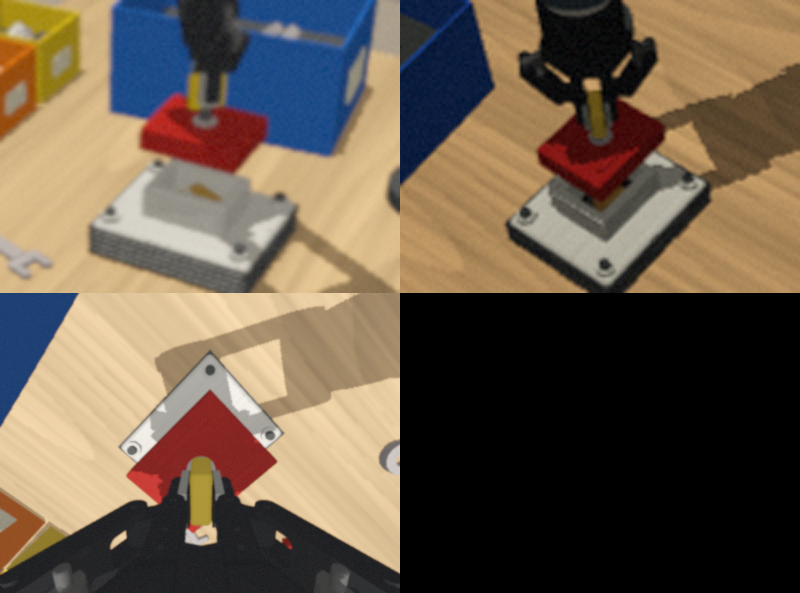

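Side and scene views show the cover held level over the boss. Its yaw is -1.1°, matching the case, with the centre within 1 mm. I lower it.

>>> {"api": "servo_tool", "payload": {
  "commands": "0 0 0 -1 0 10 0;0 0 0 0 0 15 0;0 0 0 0 0 12 0;0 0 0 0 0 5 0;0 0 0 0 0 0 0"
}}

```text
time_s: 12.08
eef_pos: [0.5422, -0.1925, 0.0877]
eef_rot: [-0.0, -0.378, 0.926, 0.0]
wrist_force: [0.5, -0.3, -2.7]
opening: 0.149
grasp_force: 60.2
```

>>> {"api": "servo_tool", "payload": {
  "commands": "0 0 0 0 0 3 0;0 0 0 0 0 3 0;0 0 0 0 0 3 0;0 0 0 0 0 0 0"
}}

```text
time_s: 12.58
eef_pos: [0.5434, -0.193, 0.0796]
eef_rot: [0.001, -0.378, 0.926, -0.001]
wrist_force: [4.8, -0.9, -4.5]
opening: 0.15
grasp_force: 60.0
```

>>> {"api": "servo_tool", "payload": {
  "commands": "0 0 0 0 0 3 0;0 0 0 0 0 3 0;0 0 0 0 0 0 0"
}}

```text
time_s: 12.95
eef_pos: [0.5433, -0.193, 0.0735]
eef_rot: [0.001, -0.378, 0.926, -0.001]
wrist_force: [5.6, -0.1, -3.1]
opening: 0.154
grasp_force: 60.2
```

>>> {"api": "servo_tool", "payload": {
  "commands": "0 0 0 0 0 3 0;0 0 0 0 0 3 0;0 0 0 0 0 0 0"
}}

```text
time_s: 13.32
eef_pos: [0.5434, -0.193, 0.0675]
eef_rot: [0.001, -0.378, 0.926, -0.001]
wrist_force: [6.3, -0.7, -1.5]
opening: 0.154
grasp_force: 60.3
```

It's sliding on with about 6 N sideways. I relieve that and finish seating.

>>> {"api": "servo_tool", "payload": {
  "commands": "0 0 0 -1 -1 0 0;0 0 0 0 0 2 0;0 0 0 0 0 0 0"
}}

```text
time_s: 13.7
eef_pos: [0.5436, -0.1927, 0.0654]
eef_rot: [-0.0, -0.378, 0.926, 0.0]
wrist_force: [1.4, 0.9, 2.8]
opening: 0.15
grasp_force: 61.1
```

>>> {"api": "servo_tool", "payload": {
  "commands": "0 0 0 0 0 1 0;0 0 0 0 0 1 0;0 0 0 0 0 0 0"
}}

```text
time_s: 14.08
eef_pos: [0.5437, -0.1927, 0.0641]
eef_rot: [-0.0, -0.379, 0.926, 0.0]
wrist_force: [-0.6, 1.5, 8.7]
opening: 0.152
grasp_force: 62.2
```

>>> {"api": "servo_tool", "payload": {
  "commands": "0 0 0 0 0 1 0;0 0 0 0 0 0 0"
}}

```text
time_s: 14.32
eef_pos: [0.5438, -0.1928, 0.064]
eef_rot: [-0.0, -0.379, 0.926, 0.0]
wrist_force: [-3.7, 2.5, 14.4]
opening: 0.156
grasp_force: 63.1
```

Seated, with the bar resting on the receptacle. I ease off and turn about 72° clockwise to the slot angle seen earlier.

>>> {"api": "servo_tool", "payload": {
  "commands": "0 0 0 0 0 -1.5 0;0 0 0.17 0 0 0 0;0 0 0.18 0 0 0 0;0 0 0.18 0 0 0 0;0 0 0.18 0 0 0 0"
}}

```text
time_s: 14.95
eef_pos: [0.5438, -0.193, 0.0642]
eef_rot: [-0.0, -0.03, 1.0, -0.0]
wrist_force: [0.3, -0.8, 4.9]
opening: 0.148
grasp_force: 61.3
```

>>> {"api": "servo_tool", "payload": {
  "commands": "0 0 0.18 0 0 0 0;0 0 0.18 0 0 0 0;0 0 0.17 0 0 0 0;0 0 0 0 0 0 0"
}}

```text
time_s: 15.45
eef_pos: [0.5438, -0.1932, 0.064]
eef_rot: [-0.0, 0.229, 0.973, -0.0]
wrist_force: [-0.6, -1.3, 4.0]
opening: 0.154
grasp_force: 61.2
```

>>> {"api": "servo_tool", "payload": {
  "commands": "0 0 0 0 0 1.5 0;0 0 0 0 0 1 0;0 0 0 0 0 0 0"
}}

```text
time_s: 15.82
eef_pos: [0.5438, -0.1932, 0.0614]
eef_rot: [-0.0, 0.229, 0.973, -0.0]
wrist_force: [-0.6, -4.0, 3.7]
opening: 0.151
grasp_force: 61.3
```

Run:
```python
from h import *
delta([.5436,-.1927,.06]);o=get_obs();print(o["wrist_force"],o["torque"],o["eef_pos"])
```

```text
t 15.82 q [-0.55  0.34  1.7  -0.    1.1  -1.65] yaw 153.5 tilt [-0.    -0.001 -1.   ]
rot [0. 0. 0.] shift_before [0.4 0.3 1.4] shift_after [0.4 0.3 1.4]
[-0.56697389 -4.01027537  3.70467816] [-0.55296923  0.15501774  0.01682846] [ 0.54383218 -0.19318684  0.06138809]
```

It dropped into the slot, z is falling at only about 4 N. I push on in steps.

>>> {"api": "servo_tool", "payload": {
  "commands": "0 0 0 0 0 2 0;0 0 0 0 0 2 0;0 0 0 0 0 0 0"
}}

```text
time_s: 16.2
eef_pos: [0.5439, -0.1931, 0.0574]
eef_rot: [0.0, 0.23, 0.973, -0.0]
wrist_force: [-1.9, -5.1, 6.2]
opening: 0.148
grasp_force: 61.5
```

>>> {"api": "servo_tool", "payload": {
  "commands": "0 0 0 0 0 2 0;0 0 0 0 0 2 0;0 0 0 0 0 0 0"
}}

```text
time_s: 16.58
eef_pos: [0.5439, -0.1931, 0.0535]
eef_rot: [0.0, 0.23, 0.973, -0.0]
wrist_force: [-2.9, -5.1, 7.0]
opening: 0.154
grasp_force: 61.6
```

>>> {"api": "servo_tool", "payload": {
  "commands": "0 0 0 0 0 1.5 0;0 0 0 0 0 1 0;0 0 0 0 0 0 0"
}}

```text
time_s: 16.95
eef_pos: [0.5439, -0.1931, 0.0513]
eef_rot: [0.0, 0.23, 0.973, -0.0]
wrist_force: [-3.6, -2.9, 8.1]
opening: 0.158
grasp_force: 62.0
```

>>> {"api": "servo_tool", "payload": {
  "commands": "0 0 0 0 0 1 0;0 0 0.1 0 0 0 0;0 0 0.16 0 0 0 0;0 0 0.18 0 0 0 0;0 0 0.18 0 0 0 0"
}}

```text
time_s: 17.58
eef_pos: [0.5437, -0.1934, 0.0513]
eef_rot: [0.0, 0.518, 0.855, -0.001]
wrist_force: [-6.7, -2.9, 14.9]
opening: 0.152
grasp_force: 62.9
```

```bash
python3 -c "
from h import *
delta([.5436,-.1927,.06]);o=get_obs();print(o['wrist_force'],o['torque'],o['eef_pos'])"
```

```text
t 17.57 q [-0.55  0.35  1.71 -0.    1.08 -1.03] yaw 117.6 tilt [-0.    -0.001 -1.   ]
rot [0. 0. 0.] shift_before [ 0.7  0.2 -8.7] shift_after [ 0.7  0.2 -8.7]
[-6.71620819 -2.91501426 14.9373148 ] [-0.49097587  1.1176514   0.07940673] [ 0.54374487 -0.19336837  0.05125819]
```

>>> {"api": "servo_tool", "payload": {
  "commands": "0 0 0.18 0 0 0 0;0 0 0.18 0 0 0 0;0 0 0.18 0 0 0 0;0 0 0.18 0 0 0 0;0 0 0.08 0 0 0 0"
}}

```text
time_s: 18.2
eef_pos: [0.5433, -0.1934, 0.0512]
eef_rot: [0.0, 0.81, 0.587, -0.001]
wrist_force: [-8.4, -3.3, 16.3]
opening: 0.153
grasp_force: 63.0
```

>>> {"api": "servo_tool", "payload": {
  "commands": "0 0 0.06 0 0 0 0;0 0 0 0 0 0 0"
}}

```text
time_s: 18.45
eef_pos: [0.5433, -0.1934, 0.0512]
eef_rot: [0.0, 0.826, 0.564, -0.001]
wrist_force: [-8.9, -3.9, 17.0]
opening: 0.151
grasp_force: 63.1
```

```bash
python3 -c "
from h import *
delta([.5436,-.1927,.06]);o=get_obs();print(o['wrist_force'],o['torque'],o['eef_pos'])"
```

```text
t 18.45 q [-0.55  0.35  1.71 -0.    1.08 -0.17] yaw 68.6 tilt [-0.001 -0.001 -1.   ]
rot [0. 0. 0.] shift_before [ 0.7  0.  -8.8] shift_after [ 0.7  0.  -8.8]
[-8.86576553 -3.86972999 16.98230983] [-0.52564963  1.41459933 -0.03429312] [ 0.54331648 -0.19340037  0.0512279 ]
```

>>> {"api": "servo_tool", "payload": {
  "commands": "0 0 0.05 0 0 0 0;0 0 0.04 0 0 0 0;0 0 0 0 0 0 0"
}}

```text
time_s: 18.82
eef_pos: [0.5433, -0.1934, 0.0513]
eef_rot: [0.0, 0.851, 0.526, -0.001]
wrist_force: [-8.0, -2.4, 16.3]
opening: 0.153
grasp_force: 63.1
```

```bash
python3 -c "
from h import *
delta([.5436,-.1927,.06]);o=get_obs();print(o['wrist_force'],o['torque'],o['eef_pos'])"
```

```text
t 18.82 q [-0.55  0.35  1.71 -0.    1.08 -0.08] yaw 63.5 tilt [-0.001 -0.001 -1.   ]
rot [0. 0. 0.] shift_before [ 0.7 -0.  -8.7] shift_after [ 0.7 -0.  -8.7]
[-8.01067114 -2.42914485 16.32389237] [-0.46726238  1.4178871  -0.06790226] [ 0.54329315 -0.19337652  0.05125221]
```

>>> {"api": "servo_tool", "payload": {
  "commands": "0 0 0.04 0 0 0 0;0 0 0 0 0 0 0"
}}

```text
time_s: 19.08
eef_pos: [0.5433, -0.1933, 0.0512]
eef_rot: [0.0, 0.861, 0.509, -0.001]
wrist_force: [-9.0, -3.3, 16.5]
opening: 0.153
grasp_force: 63.1
```

```bash
python3 -c "
from h import *
delta([.5436,-.1927,.06]);o=get_obs();print(o['wrist_force'],o['torque'],o['eef_pos'])"
```

```text
t 19.07 q [-0.55  0.35  1.71 -0.    1.08 -0.04] yaw 61.2 tilt [-0.001 -0.001 -1.   ]
rot [0. 0. 0.] shift_before [ 0.7 -0.  -8.8] shift_after [ 0.7 -0.  -8.8]
[-8.96824858 -3.28552452 16.45666841] [-0.49032205  1.39025443 -0.03053056] [ 0.54326475 -0.19334347  0.05122214]
```

>>> {"api": "servo_tool", "payload": {
  "commands": "0 0 0.05 0 0 0 0;0 0 0 0 0 0 0"
}}

```text
time_s: 19.32
eef_pos: [0.5432, -0.1934, 0.0512]
eef_rot: [0.0, 0.873, 0.487, -0.001]
wrist_force: [-9.0, -4.5, 16.4]
opening: 0.155
grasp_force: 63.2
```

```bash
python3 -c "
from h import *
delta([.5436,-.1927,.06]);o=get_obs();print(o['wrist_force'],o['torque'],o['eef_pos'])"
```

```text
t 19.32 q [-0.55  0.35  1.71 -0.    1.08  0.01] yaw 58.3 tilt [-0.001 -0.001 -1.   ]
rot [0. 0. 0.] shift_before [ 0.7 -0.1 -8.8] shift_after [ 0.7 -0.1 -8.8]
[-9.03078657 -4.52586469 16.36052341] [-0.51892275  1.3548631  -0.00303887] [ 0.54324849 -0.19335196  0.05121878]
```

>>> {"api": "servo_tool", "payload": {
  "commands": "0 0 0.04 0 0 0 0;0 0 0 0 0 0 0"
}}

```text
time_s: 19.58
eef_pos: [0.5432, -0.1934, 0.0513]
eef_rot: [0.0, 0.883, 0.47, -0.001]
wrist_force: [-9.3, -3.1, 17.5]
opening: 0.155
grasp_force: 63.2
```

```bash
python3 -c "
from h import *
delta([.5436,-.1927,.06]);o=get_obs();print(o['wrist_force'],o['torque'],o['eef_pos'])"
```

```text
t 19.57 q [-0.55  0.35  1.71 -0.    1.08  0.05] yaw 56.0 tilt [-0.001 -0.001 -1.   ]
rot [0. 0. 0.] shift_before [ 0.7 -0.1 -8.7] shift_after [ 0.7 -0.1 -8.7]
[-9.34953723 -3.11579226 17.53045115] [-0.51869737  1.36996224  0.0148512 ] [ 0.54324855 -0.19335203  0.05125483]
```

Run:
```python
from h import *
o,R=state();k=calibration("wrist");im=camera("wrist");cv2.imwrite("pics/w8.png",im)
for n,(lo,hi),z,a in(("red",RED,.08,1500),("yel",YEL,.1165,60)):
    for c in blobs(im,lo,hi,a):
        u=c[:,0].mean(0);P=plane(k,c[:,0],z)[:,:2].astype(np.float32);r=cv2.minAreaRect(P*1000)
        if abs(u[0]-280)<120: print(n,u.round(),np.round(r[0],1),np.round(r[1]),round(r[2],1),"px",cv2.minAreaRect(c))
print("open",o["opening"])
```

```text
red [284. 233.] [ 543.8 -190.2] [81. 99.] 88.9 px ((277.4117736816406, 251.35293579101562), (147.14578247070312, 184.87548828125), 59.03623962402344)
yel [281. 279.] [ 547.1 -186.5] [44. 14.] 56.0 px ((280.5, 278.0), (94.0, 33.0), 90.0)
open 0.1547547321643976
```

>>> {"api": "servo_tool", "payload": {
  "commands": "0 0 0.03 0 0 0 0;0 0 0 0 0 0 0"
}}

```text
time_s: 19.88
eef_pos: [0.5436, -0.1934, 0.0512]
eef_rot: [0.0, 0.89, 0.456, -0.001]
wrist_force: [-8.1, -3.0, 15.6]
opening: 0.152
grasp_force: 63.0
```

```bash
python3 -c "
from h import *
for i in range(1):
  delta([.5436,-.1927,.06]);o=get_obs();print(o['wrist_force'],o['torque'],o['eef_pos'],o['joint_efforts'])"
```

```text
t 19.88 q [-0.55  0.35  1.71 -0.    1.08  0.08] yaw 54.3 tilt [-0.001 -0.001 -1.   ]
rot [0. 0. 0.] shift_before [ 0.6 -0.4 -8.8] shift_after [ 0.6 -0.4 -8.8]
[-8.05242933 -2.98173937 15.64289424] [-0.50403101  1.20955471  0.018564  ] [ 0.54355911 -0.19337042  0.05122417] [  3.16178799 -40.14991164 -26.55705929   1.77724499  -1.48336373
   0.12925759]
```

No sharp stop felt, but the knob has turned about 99° since entry, at or past the detent angle. I ease up 2–5 mm and watch for the detent height, a reported z of about 56 mm.

>>> {"api": "servo_tool", "payload": {
  "commands": "0 0 0 0 0 -1.5 0;0 0 0 0 0 -1 0;0 0 0 0 0 0 0"
}}

```text
time_s: 20.25
eef_pos: [0.5438, -0.1932, 0.0527]
eef_rot: [0.0, 0.89, 0.456, -0.0]
wrist_force: [-3.1, -3.4, 7.8]
opening: 0.15
grasp_force: 61.6
```

>>> {"api": "servo_tool", "payload": {
  "commands": "0 0 0 0 0 -1 0;0 0 0 0 0 0 0"
}}

```text
time_s: 20.5
eef_pos: [0.5438, -0.1932, 0.0536]
eef_rot: [0.0, 0.89, 0.456, -0.0]
wrist_force: [-3.2, -3.8, 7.1]
opening: 0.152
grasp_force: 61.6
```

>>> {"api": "servo_tool", "payload": {
  "commands": "0 0 0 0 0 -1 0;0 0 0 0 0 0 0"
}}

```text
time_s: 20.75
eef_pos: [0.5438, -0.1932, 0.0546]
eef_rot: [0.0, 0.89, 0.456, -0.0]
wrist_force: [-2.5, -4.6, 7.0]
opening: 0.154
grasp_force: 61.5
```

```bash
python3 -c "
from h import *
delta([.5436,-.1927,.06]);o=get_obs();print(o['wrist_force'],o['torque'],o['eef_pos'])"
```

```text
t 20.75 q [-0.55  0.35  1.71 -0.    1.09  0.08] yaw 54.3 tilt [-0.    -0.001 -1.   ]
rot [0. 0. 0.] shift_before [ 0.3 -0.4 -5.4] shift_after [ 0.3 -0.4 -5.4]
[-2.50681355 -4.57450401  6.99790859] [-0.71727068  0.42122099  0.08574882] [ 0.54378139 -0.19319115  0.05460452]
```

>>> {"api": "servo_tool", "payload": {
  "commands": "0 0 0 0 0 -1 0;0 0 0 0 0 0 0"
}}

```text
time_s: 21.0
eef_pos: [0.5438, -0.1932, 0.0556]
eef_rot: [0.0, 0.89, 0.456, -0.0]
wrist_force: [-2.5, -4.0, 6.9]
opening: 0.152
grasp_force: 61.5
```

>>> {"api": "servo_tool", "payload": {
  "commands": "0 0 0 0 0 -0.5 0;0 0 0 0 0 0 0"
}}

```text
time_s: 21.25
eef_pos: [0.5438, -0.1932, 0.056]
eef_rot: [0.0, 0.89, 0.456, -0.0]
wrist_force: [-2.5, -4.0, 5.8]
opening: 0.156
grasp_force: 61.4
```

>>> {"api": "servo_tool", "payload": {
  "commands": "0 0 0 0 0 -0.5 0;0 0 0 0 0 0 0"
}}

```text
time_s: 21.5
eef_pos: [0.5438, -0.1932, 0.0563]
eef_rot: [0.0, 0.89, 0.456, -0.0]
wrist_force: [-2.2, -4.4, 5.1]
opening: 0.155
grasp_force: 61.3
```

>>> {"api": "servo_tool", "payload": {
  "commands": "0 0 0 0 0 -0.5 0;0 0 0 0 0 0 0"
}}

```text
time_s: 21.75
eef_pos: [0.5438, -0.1932, 0.0565]
eef_rot: [0.0, 0.89, 0.456, -0.0]
wrist_force: [-0.9, -4.9, 1.7]
opening: 0.151
grasp_force: 60.8
```

>>> {"api": "servo_tool", "payload": {
  "commands": "0 0 0 0 0 -0.5 0;0 0 0 0 0 0 0"
}}

```text
time_s: 22.0
eef_pos: [0.5437, -0.1931, 0.0565]
eef_rot: [0.0, 0.89, 0.456, -0.0]
wrist_force: [1.1, -5.0, -2.5]
opening: 0.155
grasp_force: 60.3
```

>>> {"api": "servo_tool", "payload": {
  "commands": "0 0 0 0 0 -0.5 0;0 0 0 0 0 0 0"
}}

```text
time_s: 22.25
eef_pos: [0.5437, -0.1931, 0.0566]
eef_rot: [0.0, 0.89, 0.456, -0.0]
wrist_force: [2.1, -7.2, -4.5]
opening: 0.154
grasp_force: 59.8
```

It's locked: upward travel is blocked at 56.5 mm, the detent height, and pulling gives tension. I neutralise the force and ease the turn back slightly toward the middle of the detent, watching torque.

>>> {"api": "servo_tool", "payload": {
  "commands": "0 0 0 0 0 1 0;0 0 -0.03 0 0 0 0;0 0 0 0 0 0 0"
}}

```text
time_s: 22.62
eef_pos: [0.5438, -0.1931, 0.0565]
eef_rot: [0.0, 0.883, 0.47, -0.0]
wrist_force: [-0.3, -5.2, 1.7]
opening: 0.153
grasp_force: 60.9
```

```bash
python3 -c "
from h import *
delta([.5436,-.1927,.06]);o=get_obs();print(o['wrist_force'],o['torque'],o['eef_pos'],o['joint_efforts'])"
```

```text
t 22.62 q [-0.55  0.35  1.71 -0.    1.09  0.05] yaw 56.1 tilt [-0. -0. -1.]
rot [0. 0. 0.] shift_before [ 0.2 -0.4 -3.5] shift_after [ 0.2 -0.4 -3.5]
[-0.28451651 -5.24962198  1.69454472] [-8.36272937e-01  6.88270050e-02  8.34040116e-04] [ 0.54377979 -0.19309539  0.05646888] [  2.86415689 -46.27740383 -28.11617553   1.29346132   0.71814101
  -0.0848283 ]
```

>>> {"api": "servo_tool", "payload": {
  "commands": "0 0 -0.04 0 0 0 0;0 0 0 0 0 0 0"
}}

```text
time_s: 22.88
eef_pos: [0.5438, -0.1931, 0.0565]
eef_rot: [0.0, 0.873, 0.488, -0.0]
wrist_force: [-0.4, -5.8, 1.9]
opening: 0.154
grasp_force: 60.9
```

```bash
python3 -c "
from h import *
delta([.5436,-.1927,.06]);o=get_obs();print(o['wrist_force'],o['torque'],o['eef_pos'],o['joint_efforts'])"
```

```text
t 22.88 q [-0.55  0.35  1.71 -0.    1.09  0.01] yaw 58.4 tilt [-0. -0. -1.]
rot [0. 0. 0.] shift_before [ 0.2 -0.4 -3.5] shift_after [ 0.2 -0.4 -3.5]
[-0.44201979 -5.78463247  1.89740677] [-0.86982497  0.07647917  0.0646378 ] [ 0.54380047 -0.19307054  0.0564839 ] [  2.82461934 -46.30693674 -28.09686005   1.27402347   0.73607767
  -0.1221091 ]
```

>>> {"api": "servo_tool", "payload": {
  "commands": "0 0 -0.03 0 0 0 0;0 0 0 -0.9 0.5 0 0;0 0 0 0 0 0.3 0;0 0 0 0 0 0 0"
}}

```text
time_s: 23.38
eef_pos: [0.5438, -0.1931, 0.0564]
eef_rot: [-0.0, 0.866, 0.5, 0.0]
wrist_force: [-0.0, 0.2, 4.0]
opening: 0.151
grasp_force: 61.2
```

>>> {"api": "servo_tool", "payload": {
  "commands": "0 0 0 0 0 0 1;0 0 0 0 0 0 1;0 0 0 0 0 0 1;0 0 0 0 0 0 1;0 0 0 0 0 0 1"
}}

```text
time_s: 24.0
eef_pos: [0.5439, -0.1938, 0.0566]
eef_rot: [-0.0, 0.866, 0.5, 0.0]
wrist_force: [0.1, -0.3, 0.3]
opening: 0.999
grasp_force: 0.0
```

>>> {"api": "servo_tool", "payload": {
  "commands": "0 0 0 0 0 0 1;0 0 0 0 0 -20 1;0 0 0 0 0 -40 1;0 0 0 0 0 -50 1;0 0 0 0 0 0 1"
}}

```text
time_s: 24.62
eef_pos: [0.5469, -0.1955, 0.1718]
eef_rot: [0.004, 0.866, 0.5, 0.002]
wrist_force: [0.4, -0.4, 0.2]
opening: 1.001
grasp_force: 0.0
```

Run:
```python
from h import *
o,R=state();k=calibration("wrist");im=camera("wrist");s=camera("side");c=camera("scene")
delta([.5436,-.1927,.06])
for n,(lo,hi),z,a in(("red",RED,.08,1500),("yel",YEL,.122,60)):
    for q in blobs(im,lo,hi,a):
        u=q[:,0].mean(0);P=plane(k,q[:,0],z)[:,:2].astype(np.float32);r=cv2.minAreaRect(P*1000)
        if abs(u[0]-280)<120: print(n,u.round(),np.round(r[0],1),np.round(r[1]),round(r[2],1))
u=proj(calibration("side"),[.543,-.194,.1])[0].astype(int);v=proj(calibration("scene"),[.543,-.194,.1])[0].astype(int)
f=lambda i,u:cv2.resize(i[max(0,u[1]-60):u[1]+50,max(0,u[0]-75):u[0]+75],(400,293),interpolation=2)
cv2.imwrite("pics/w9.png",np.vstack([np.hstack([f(s,u),f(c,v)]),np.hstack([cv2.resize(im,(400,300)),cv2.resize(c,(400,300))])]))
```

```text
t 24.77 q [-0.55  0.21  1.63  0.    1.3  -0.02] yaw 60.0 tilt [-0.001  0.001 -1.   ]
rot [0. 0. 0.] shift_before [  0.8   0.  105.7] shift_after [  0.8   0.  105.7]
red [276. 199.] [ 544.2 -190.5] [80. 98.] 88.8
yel [275. 211.] [ 545.4 -188.3] [39. 13.] 60.2
```

View pics/w9.png

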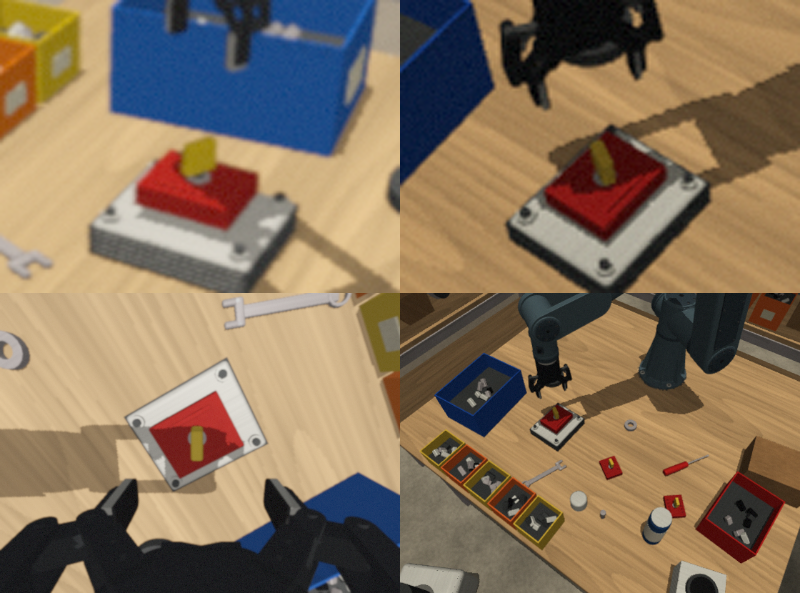

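The cover sits squarely on the boss with the knob down in its detent, turned about 2.07 rad. The gripper is clear and the bystanders haven't moved.

```bash
python3 -c "
from bench import *
print(hand_in())"
```

```text
the job is handed in; nothing more can be done
None
```

The cover is seated squarely on the boss and locked: the stud is a quarter turn past the slot and held in its detent, with the gripper clear. Peak force against the case read about 17 N, and I handed the job in at about 25 s; the final pictures show nothing else moved, and `hand_in()` returned no verdict.

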